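Unstack the measuring-practice pieces into their nests

TASK

The caliper practice is over: take the stack of test pieces apart and lay each piece in the nest whose recess has its shape (bar in the wide oblong, strip in the narrow oblong, square block in the square, disc in the round one), flat and fully down on the recess floor. Do not drop a piece or tip it over, and leave the caliper and the circuit board where they are.

Things in the scene. Friction and masses are not known exactly. Their poses are not given: they have to be found in the camera images.
- bar: Loose piece, the largest: a brown hardwood bar 130 x 44 mm and 26 mm high, about 0.11 kg, lying on the table at the bottom of the stack. Origin: centre of its underside; x along its length, z up. At the start it carries the square block and the disc side by side, one about 40 mm either way along its x from its centre (which is at which end varies), and these carry the strip.
- strip: Loose piece, a slim strip of black plastic, 110 x 18 mm and 24 mm high, about 0.07 kg. Origin: centre of its underside; x along its length, z up. At the start it lies on top of the stack like a bridge across the square block and the disc, roughly along the bar and above its middle, its underside 56 mm above the table.
- square: Loose piece, a bare aluminium square block 42 x 42 mm and 30 mm high, about 0.14 kg. Origin: centre of its underside; x and y along its sides, z up. At the start it stands on one end of the bar (underside 26 mm above the table), sides roughly parallel to the bar's, under one end of the strip.
- disc: Loose piece, a bare aluminium round disc, diameter 44 mm, 30 mm high, about 0.12 kg. Origin: centre of its underside; z up. At the start it stands on the other end of the bar (underside 26 mm above the table), under the other end of the strip.
- bar_nest: Nest of the bar: black block with red edges, 170 x 84 mm (along its x and y), with the widest oblong recess, 150 x 64 mm (x, y). Fixed to the table. Block 10 mm high with a recess 6 mm deep: the recess floor (grey) is 4 mm above the table. Origin: centre of the block's underside, under the centre of the recess; z up.
- strip_nest: Nest of the strip: black block with red edges, 170 x 84 mm (along its x and y), with a narrow oblong recess, 130 x 38 mm (x, y). Fixed to the table. Block 10 mm high with a recess 6 mm deep: the recess floor (grey) is 4 mm above the table. Origin: centre of the block's underside, under the centre of the recess; z up.
- square_nest: Nest of the square block: black block with red edges, 100 x 84 mm (along its x and y), with a square recess, 62 x 62 mm. Fixed to the table. Block 10 mm high with a recess 6 mm deep: the recess floor (grey) is 4 mm above the table. Origin: centre of the block's underside, under the centre of the recess; z up.
- disc_nest: Nest of the disc: black block with red edges, 100 x 84 mm (along its x and y), with a round recess of diameter 62 mm. Fixed to the table. Block 10 mm high with a recess 6 mm deep: the recess floor (grey) is 4 mm above the table. Origin: centre of the block's underside, under the centre of the recess; z up.
- caliper: Bystander: a loose digital caliper lying on the table on the robot's left beyond the nests, 200 mm long, 14 mm high, steel beam with a black display. Origin: on the table under the middle of its beam; x along the beam. Leave it alone.
- board: Bystander: a loose green circuit board, 90 x 120 mm, about 45 mm high over its connectors, on the robot's right beyond the nests. Origin: on the table under its centre. Leave it alone.
Not all that is in view belongs to the job. Leave any blue look-alike of the disc alone.

How it is judged:
At the end, for the whole second after the job is handed in: Each piece lies in its own nest: centre within 14 mm of the nest's centre, underside less than 6.5 mm above the nest block's underside (on the recess floor at 4 mm, not on the rim), tilt below 0.1 rad, at rest (below 0.02 m/s), not touched by the fingers (horizontal distance between bar and bar_nest below 0.014 m and z of bar in the frame of bar_nest below 0.0065 m and angle between each of bar, strip, square, disc's own z axis and vertical below 0.1 rad and linear speed of each of bar, strip, square, disc below 0.02 m/s and contact force between each of bar, strip, square, disc and the fingers below 0.05 N and horizontal distance between strip and strip_nest below 0.014 m and z of strip in the frame of strip_nest below 0.0065 m and horizontal distance between square and square_nest below 0.014 m and z of square in the frame of square_nest below 0.0065 m and horizontal distance between disc and disc_nest below 0.014 m and z of disc in the frame of disc_nest below 0.0065 m).
It fails at once if a piece is tipped over (more than 0.6 rad) (angle between any of bar, strip, square, disc's own z axis and vertical above 0.6 rad).
It fails at once if a piece is dropped (falls freely by more than about 15 mm) ((linear speed of bar above 0.6 m/s and contact force between bar and the fingers below 0.05 N) or (linear speed of strip above 0.6 m/s and contact force between strip and the fingers below 0.05 N) or (linear speed of square above 0.6 m/s and contact force between square and the fingers below 0.05 N) or (linear speed of disc above 0.6 m/s and contact force between disc and the fingers below 0.05 N)).
It fails at once if the caliper is shifted by more than 20 mm (distance of caliper from where it was at the start of the episode above 0.02 m).
It fails at once if the circuit board is shifted by more than 20 mm (distance of board from where it was at the start of the episode above 0.02 m).
It also fails if it takes over 109 s, if anything falls off the work surface, if the arm or the gripper's body presses on something with over 40 N, if the wrist force passes 120 N, or if a joint passes its speed limit or range.

ROBOT

A 6-joint arm with a two-finger parallel gripper is mounted at the origin on the work surface. World frame = base frame: x ahead of the robot, y to its left, z up, the work surface at z = 0. Lengths are in m, angles in rad, forces in N, time in s.
With the tool pointing down it reaches from about 0.4 to 0.825 m from the base axis. Payload 7 kg.
Tool frame: the origin (TCP) lies between the finger pads; the fingertips stand 17 mm ahead of it and the grasp point (between the pads) lies 2 mm behind it; x points along the fingers, y is the direction in which the jaws open and shut, and the axes are right-handed (so a half turn about x gives the same grasp; the last joint's range is limited). The gripper opens to 85 mm and grips with 20 to 120 N. Pads are 22 mm wide; open, the fingers measure 114 mm over their backs; the gripper's body (76 mm by 85 mm) begins 54 mm behind the grasp point. The pads swing forward as they close: fully open they stand 13 mm farther back than shut.
Start: joints at [-0.876, 0.359, 0.012, 0, -1.224, -0.288], TCP at [0.267, -0.62, 0.248] pointing down, gripper open.
Joint ranges: [-3.07, 3.07], [-1.43, 2.12], [-1.02, 1.25], [-3.03, 1.67], [-3.05, -0], [-3.03, 3.03]. Speed limits (rad/s): [2.39, 2.39, 3.01, 3.14, 3.14, 3.14].

INTERFACE

Orientations are given as a 3x3 rotation matrix whose columns are the frame's x, y, z axes.
In Python, from station import robot, let_go, close_gripper, status, grab_frame gives the robot as it stands. The module is installed in compiled form; this text tells all that it offers. Calls block until the motion is done:
- robot.move_pose(position, orientation): joint-space move of the TCP to a pose.
- robot.servo_line(position, ori=None, vel=0.15, stop_force=None): straight line of the TCP; ori=None keeps the orientation; vel is the mean speed in m/s. With stop_force (N) it stops when the force on the tool has changed by that much, and returns True; else False.
- robot.move_j(angles): joint-space move.
- let_go() and close_gripper(newtons=None): open the fingers fully, or close them until they stop; newtons is the grip in N (None keeps the last).
- robot.wait(seconds).
- robot.ik(position, orientation): joint angles nearest the present ones, or None.
- status.read_state(): the state.
- grab_frame(name): name is "side" or "top" or "wrist"; returns a dict with "color" (400x640x3 uint8, red, green, blue), "fov_y" (degrees; the focal length in pixels is half the picture's height over the tangent of half this angle, whatever the lens; pixels are square), "cx", "cy" (the principal point, pixels), "view" (4x4, takes a point from world to camera coordinates); the wrist camera has in their place "T_tool_cam" (4x4, takes a point from camera to tool coordinates, whose origin is the TCP and whose axes are the tool frame's). Camera axes: x right, y down, z forward; pixel columns grow to the right and rows downward; lengths in m; the calibration is good to about 2 mm. The wrist camera is an equidistant fisheye: a pixel r from the principal point sees the ray r / f radians off the axis. A picture is of the moment at which its call begins: read the wrist's pose just before it. There is no depth.
A pose or a line that the arm cannot do raises robot.IKError and nothing moves.
- robot.close_job(): hands the job in, once; it reports no verdict.
The state is a dict: "time": time; "joints": joint angles; "joint_vel": joint speeds; "effort": joint torques, N m; "tcp_pos": TCP position; "eef_rot": TCP orientation; "force": force on the tool from outside, world axes, zero at the start; "ft_torque": the same for the moment, N m; "grip_width": finger opening in m.
Only numpy, scipy, OpenCV 4.12 (cv2) and the standard library are available. Lean on these libraries where they do the work, as an engineer would, in place of code of your own. Each camera call takes 0.05 s, during which the arm holds its last target.

## Working session

There is one attempt and no reset: what is moved stays moved. The work goes in short steps, each a Python script; the robot and the scene stay as the last script left them, time stands still between calls to the robot, and variables do not carry over. Pictures are saved under pics/ and viewed, and the job is handed in when it is done.

```bash
mkdir -p pics; ls; python3 - <<'E'
from station import robot, let_go, close_gripper, status, grab_frame
import cv2, numpy as np
for n in ["top","side","wrist"]:
    f=grab_frame(n); cv2.imwrite(f"pics/{n}0.png",f["color"][:,:,::-1])
    print(n,{k:(np.round(v,4).tolist() if k!="color" else 0) for k,v in f.items()})
print(status.read_state())
E
```

```text
pics
top {'color': 0, 'fov_y': 50.4419, 'cx': 319.3921, 'cy': 203.2733, 'view': [[-0.0243, -0.9996, 0.0165, 0.0071], [-0.9949, 0.0226, -0.0978, 0.5615], [0.0974, -0.0187, -0.9951, 1.1767], [0.0, 0.0, 0.0, 1.0]]}
side {'color': 0, 'fov_y': 54.1024, 'cx': 320.6999, 'cy': 201.6864, 'view': [[0.7922, -0.6101, -0.016, -0.4265], [-0.3615, -0.4479, -0.8178, 0.2509], [0.4917, 0.6536, -0.5753, 0.7124], [0.0, 0.0, 0.0, 1.0]]}
wrist {'color': 0, 'fov_y': 65.7065, 'cx': 319.6637, 'cy': 198.2937, 'T_tool_cam': [[0.001, -0.2643, 0.9644, -0.1262], [1.0, 0.0001, -0.001, 0.0008], [0.0001, 0.9644, 0.2643, -0.0675], [0.0, 0.0, 0.0, 1.0]]}
{'time': 0.15, 'joints': array([-8.75903131e-01,  3.59267945e-01,  1.12722507e-02, -2.26886687e-04,
       -1.22410569e+00, -2.88083205e-01]), 'joint_vel': array([ 0.00163123, -0.0024893 ,  0.00296196,  0.00125761,  0.00090413,
        0.00178988]), 'effort': array([ 5.54159869e-04, -5.83876634e+01,  2.93651068e+01,  6.94039822e+00,
       -4.25463310e-03, -3.61161597e-05]), 'tcp_pos': array([ 0.26691096, -0.61961902,  0.24755568]), 'eef_rot': array([[-6.71721177e-04, -3.95610310e-01,  9.18418223e-01],
       [ 1.13907146e-03,  9.18417531e-01,  3.95610845e-01],
       [-9.99999126e-01,  1.31188417e-03, -1.66292091e-04]]), 'force': array([0.16299653, 0.48625411, 0.54327968]), 'ft_torque': array([-0.01951194, -0.01741634,  0.01484387]), 'grip_width': 0.08569903278109421}
```

View pics/top0.png

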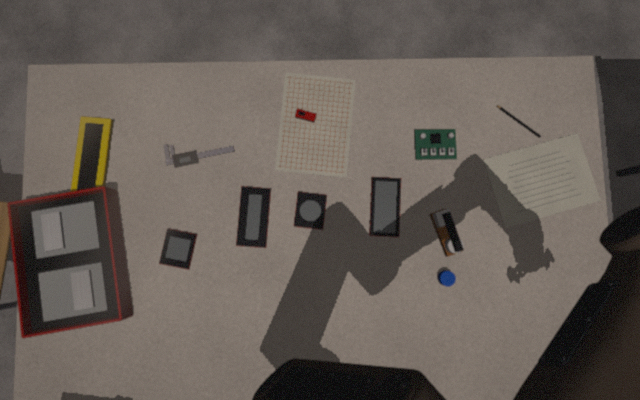

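View pics/side0.png

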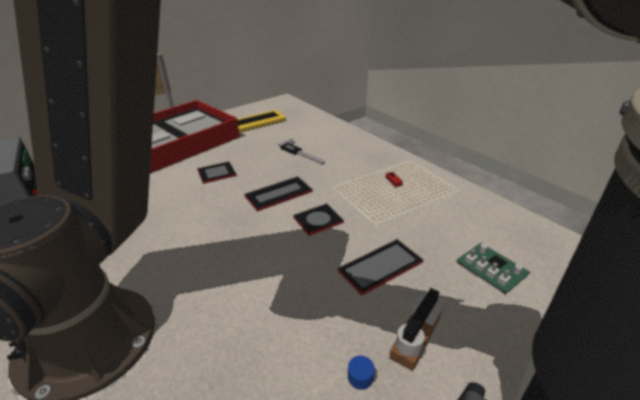

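View pics/wrist0.png

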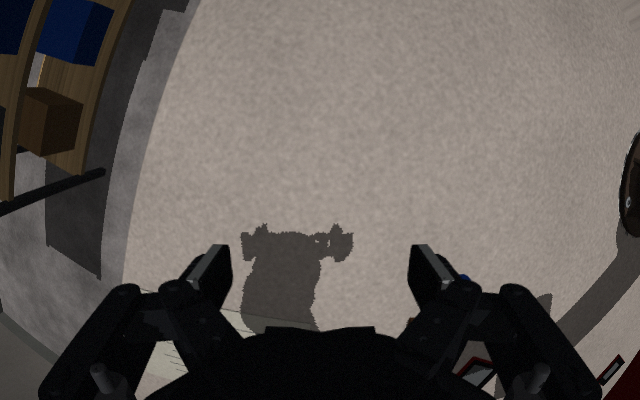

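```bash
cat > h.py <<'E'
from station import robot, let_go, close_gripper, status, grab_frame
import cv2, numpy as np
def foc(f): return 200/np.tan(np.radians(f["fov_y"])/2)
def pin(f,uv,z):
    V=f["view"];R=V[:3,:3];c=-R.T@V[:3,3];F=foc(f)
    d=R.T@np.array([(uv[0]-f["cx"])/F,(uv[1]-f["cy"])/F,1]); return c+d*(z-c[2])/d[2]
def wpose(s,f):
    T=np.eye(4);T[:3,:3]=s["eef_rot"];T[:3,3]=s["tcp_pos"];return T@f["T_tool_cam"]
def wpix(T,f,uv,z):
    F=foc(f);a=np.array([uv[0]-f["cx"],uv[1]-f["cy"]]);r=np.hypot(*a);th=r/F
    d=np.array([*(a/r*np.sin(th)),np.cos(th)]); d=T[:3,:3]@d; c=T[:3,3]; return c+d*(z-c[2])/d[2]
def wproj(T,f,P):
    p=T[:3,:3].T@(np.asarray(P)-T[:3,3]);r=np.hypot(p[0],p[1]);th=np.arctan2(r,p[2]);F=foc(f)
    return np.array([f["cx"]+F*th*p[0]/r,f["cy"]+F*th*p[1]/r])
def pproj(f,P):
    p=f["view"]@np.array([*P,1]);F=foc(f);return np.array([f["cx"]+F*p[0]/p[2],f["cy"]+F*p[1]/p[2]])
def down(phi): # jaw axis y at angle phi
    y=np.array([np.cos(phi),np.sin(phi),0]);x=np.array([0,0,-1.]);return np.column_stack([x,y,np.cross(x,y)])
def overhead(xc,yc,h,phi):
    "rectified overhead look: render"
def rect(T,f,z,x0,x1,y0,y1,s):
    "ortho map of plane z; cols: -y (left=+y), rows: -x ; s px per m"
    W=int((y1-y0)*s);H=int((x1-x0)*s)
    X,Y=np.meshgrid(y1-np.arange(W)/s,x1-np.arange(H)/s)
    P=np.stack([Y,X,np.full_like(X,z)],-1)-T[:3,3]; p=P@T[:3,:3]
    r=np.hypot(p[...,0],p[...,1])+1e-9;th=np.arctan2(r,p[...,2]);F=foc(f)
    return cv2.remap(f["color"],(f["cx"]+F*th*p[...,0]/r).astype(np.float32),(f["cy"]+F*th*p[...,1]/r).astype(np.float32),cv2.INTER_CUBIC)
def save(n,im): cv2.imwrite(f"pics/{n}.png",im[:,:,::-1])
def snap(n):
    s=status.read_state();f=grab_frame("wrist");save(n,f["color"]);T=wpose(s,f)
    np.savez(f"pics/{n}.npz",T=T,**f);return s,f,T
def load(n):
    d=dict(np.load(f"pics/{n}.npz"));return d,d["T"]
E
python3 - <<'E'
from h import *
f=grab_frame("top")
for n,uv,z in [("bar",(385,207),.01),("disc",(310,210),.01),("strip",(254,217),.01),("sq",(178,249),.01),("stack",(447,232),.06),("blue",(446,278),.03),("board",(435,144),.02),("cal",(200,155),.01)]: print(n,pin(f,uv,z).round(3))
s=cv2.resize(f["color"][195:300,380:500],None,fx=6,fy=6,interpolation=cv2.INTER_CUBIC);save("topc",s)
print(status.read_state()["time"])
E
```

```text
bar [ 0.548 -0.195  0.01 ]
disc [0.544 0.021 0.01 ]
strip [0.528 0.182 0.01 ]
sq [0.442 0.397 0.01 ]
stack [ 0.471 -0.355  0.06 ]
blue [ 0.343 -0.355  0.03 ]
board [ 0.728 -0.346  0.02 ]
cal [0.712 0.336 0.01 ]
0.2
```

View pics/topc.png

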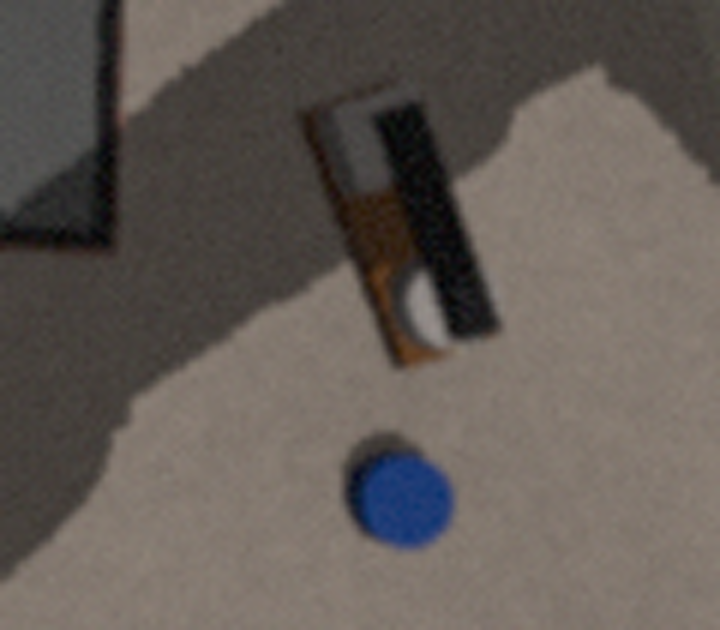

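```bash
python3 - <<'E'
from h import *
robot.move_pose([0.46,-0.35,0.26],down(np.radians(108)))
s,f,T=snap("w1")
save("w1r",rect(T,f,.08,.36,.58,-.48,-.22,2500))
print(s["time"],s["tcp_pos"])
E
```

```text
1.4583 [ 0.45973102 -0.35058604  0.25996866]
```

View pics/w1.png

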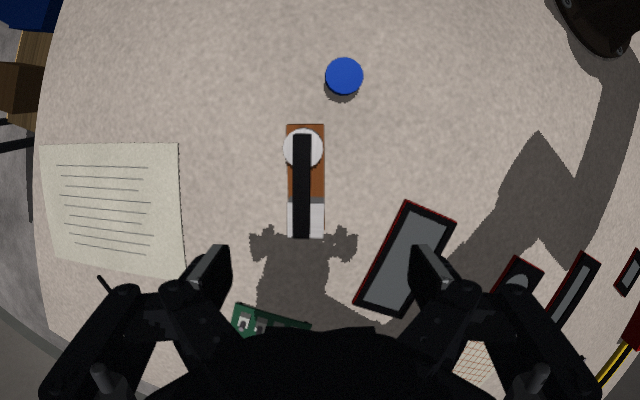

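View pics/w1r.png

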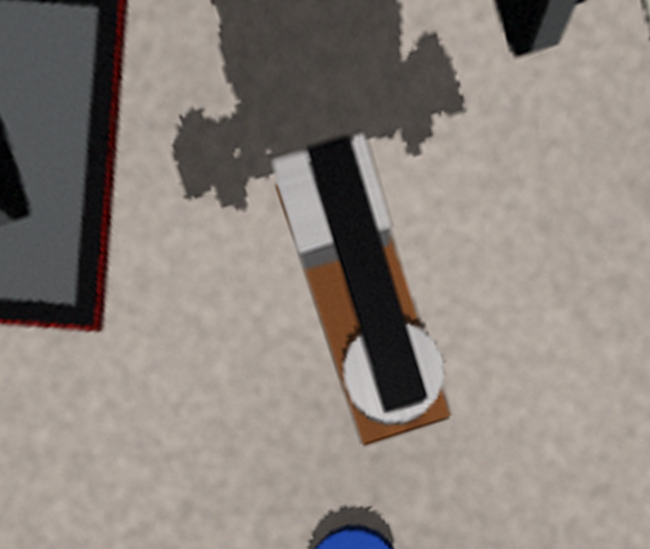

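```bash
python3 - <<'E'
from h import *
robot.move_pose([0.5,-0.09,0.30],down(np.radians(95)))
s,f,T=snap("w2"); save("w2r",rect(T,f,.01,.42,.68,-.26,.10,2000))
robot.move_pose([0.46,0.28,0.30],down(np.radians(85)))
s,f,T=snap("w3"); save("w3r",rect(T,f,.01,.36,.64,.12,.48,2000))
print(s["time"],s["tcp_pos"])
E
```

```text
3.9833 [0.46036327 0.2791591  0.29995042]
```

View pics/w2r.png

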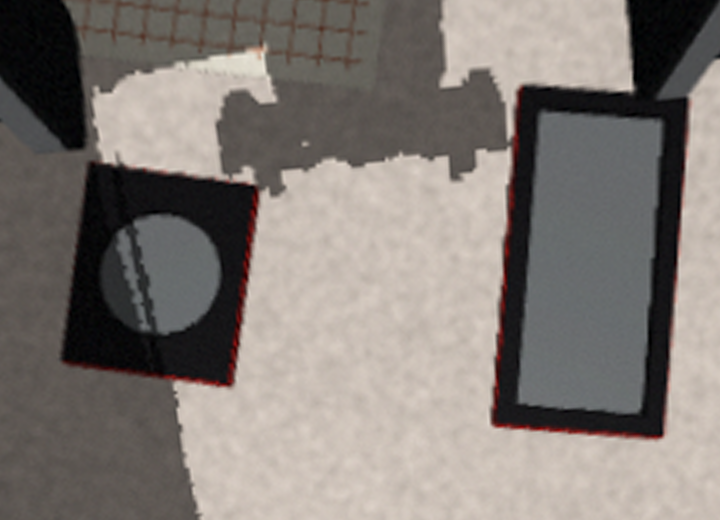

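View pics/w3r.png

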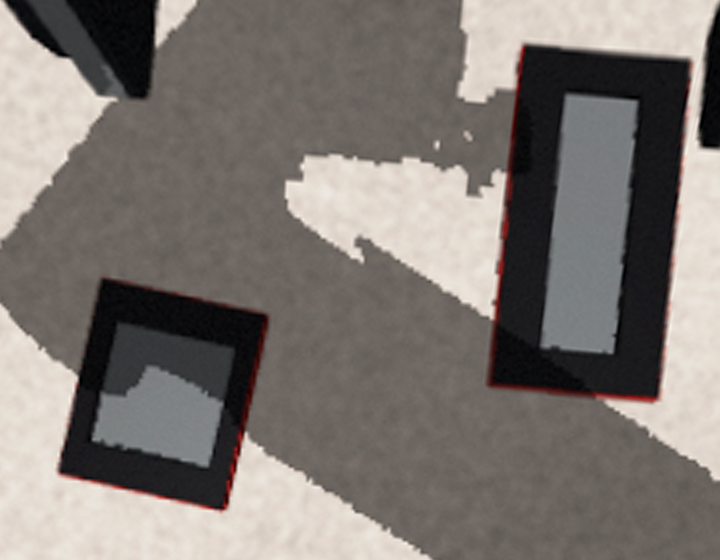

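```bash
cat >> h.py <<'E'
def pick(x,y,phi,zt,N=50,hz=.16):
    R=down(np.radians(phi))
    robot.move_pose([x,y,hz],R)
    robot.servo_line([x,y,zt],vel=.12)
    close_gripper(N); s=status.read_state(); print("closed",s["grip_width"],s["tcp_pos"].round(4))
    robot.servo_line([x,y,zt+.01],vel=.05)
    robot.servo_line([x,y,hz],vel=.15); s=status.read_state(); print("lifted",s["grip_width"],s["force"].round(2),s["time"])
def place(x,y,phi,zt,hz=.16):
    R=down(np.radians(phi))
    robot.move_pose([x,y,hz],R)
    robot.servo_line([x,y,zt+.012],vel=.15)
    hit=robot.servo_line([x,y,zt-.002],vel=.02,stop_force=6); s=status.read_state()
    print("hit",hit,s["tcp_pos"].round(4),s["grip_width"],s["force"].round(2))
E
python3 - <<'E'
from h import *
pick(.4712,-.3667,106.2,.081)
s,f,T=snap("w4"); 
E
```

```text
closed 0.016614399564660372 [ 0.4715 -0.3669  0.0814]
lifted 0.016770566382702707 [ 0.18  0.34 -1.33] 8.7833
```

View pics/w4.png

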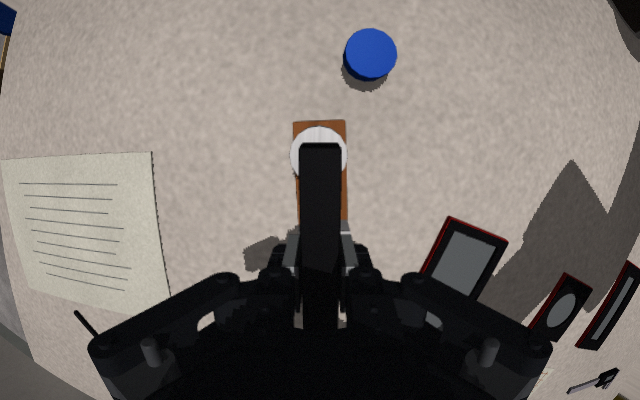

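The strip is held in the fingers (it covers cols 300–340, near end at row 143), and the square and disc still stand on the bar. Next I place the strip.

```bash
python3 - <<'E'
from h import *
place(.5288,.1848,84.5,.029)
s,f,T=snap("w5"); print(s["time"])
save("w5s",grab_frame("side")["color"][160:240,220:350])
E
```

```text
hit True [0.5288 0.1848 0.0294] 0.01662455438818486 [-0.14 -0.25  5.82]
12.3583
```

View pics/w5.png

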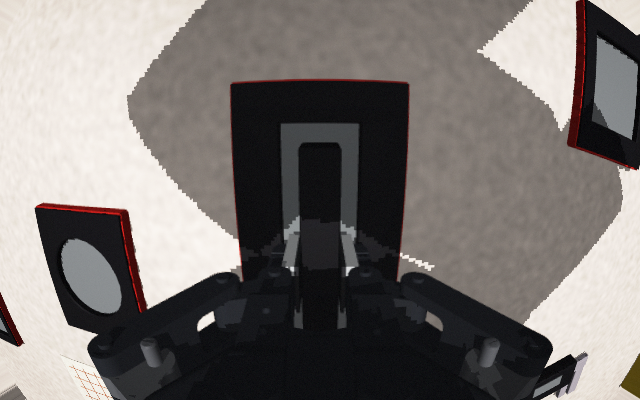

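Contact came at the expected height (TCP z 0.0294), and the strip sits centred in the narrow recess (strip cols 299–341, recess cols 281–358). I release it and look at the stack again.

```bash
python3 - <<'E'
from h import *
let_go(); robot.wait(.2)
p=status.read_state()["tcp_pos"]; robot.servo_line([p[0],p[1],.16],vel=.15)
robot.move_pose([.46,-.35,.22],down(np.radians(106)))
s,f,T=snap("w6"); save("w6r",rect(T,f,.056,.38,.56,-.48,-.24,2500)); print(s["time"])
E
```

```text
16.3167
```

View pics/w6r.png

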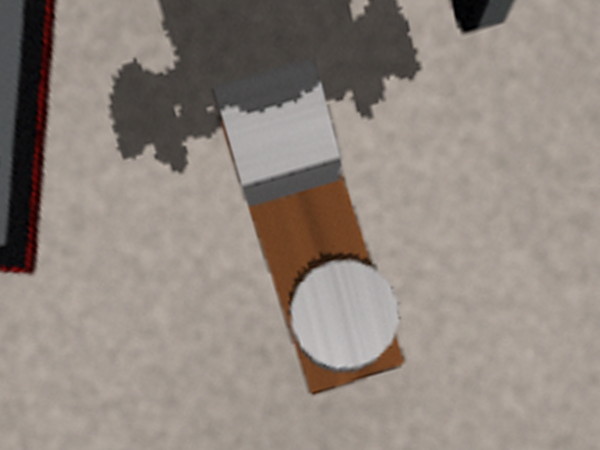

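The square's top is centred at rectified pixel (278,125), which is (0.510, -0.351). The disc is at (344,314), which is (0.434, -0.378).

```bash
python3 - <<'E'
from h import *
pick(.5101,-.3513,105.5,.051)
place(.443,.3979,77.2,.029)
s,f,T=snap("w7"); print(s["time"])
E
```

```text
closed 0.041003111321203094 [ 0.5105 -0.3515  0.0517]
lifted 0.0408755289073648 [-0.63  0.54 -1.51] 19.475
hit True [0.4429 0.3979 0.0297] 0.040698339129518715 [-0.34 -1.51  4.56]
23.65
```

View pics/w7.png

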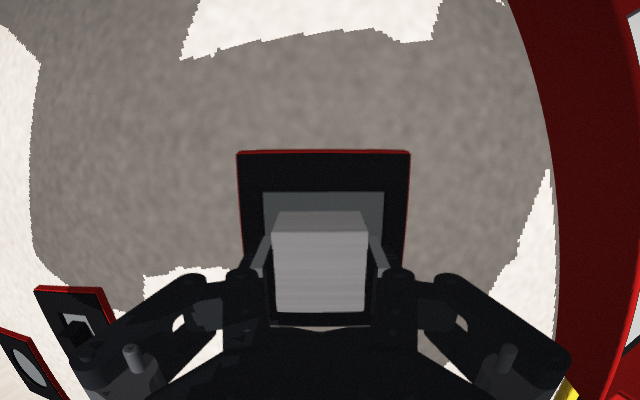

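The square sits inside its recess, centred at cols 274–368 against recess cols 263–384, and the contact height is right. I release it and do the disc.

```bash
python3 - <<'E'
from h import *
let_go(); robot.wait(.2)
p=status.read_state()["tcp_pos"]; robot.servo_line([p[0],p[1],.16],vel=.15)
pick(.4344,-.3778,106,.051)
place(.5431,.0199,83,.029)
s,f,T=snap("w8"); print(s["time"])
E
```

```text
closed 0.042258248825121816 [ 0.4347 -0.378   0.0518]
lifted 0.04235670867095517 [-0.6   0.48 -0.68] 30.8583
hit True [0.5431 0.0199 0.0298] 0.04231656569726449 [-1.58  0.52  5.83]
33.8917
```

View pics/w8.png

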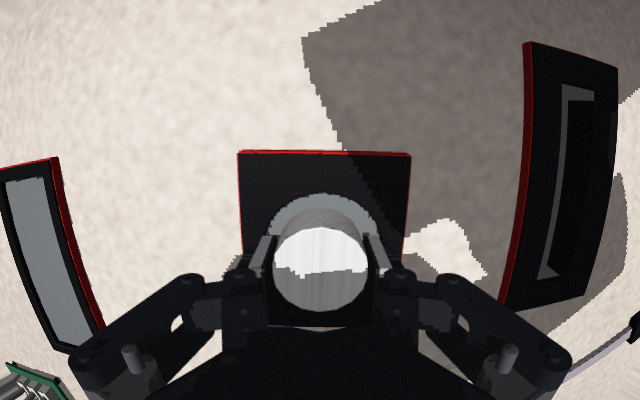

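The disc stands in the round recess (centre col 320, with an even grey ring around it). I release it and look at the bar.

```bash
python3 - <<'E'
from h import *
let_go(); robot.wait(.2)
p=status.read_state()["tcp_pos"]; robot.servo_line([p[0],p[1],.16],vel=.15)
robot.move_pose([.45,-.35,.22],down(np.radians(106)))
s,f,T=snap("w9"); save("w9r",rect(T,f,.026,.38,.56,-.48,-.24,2500)); print(s["time"])
E
```

```text
37.0917
```

View pics/w9r.png

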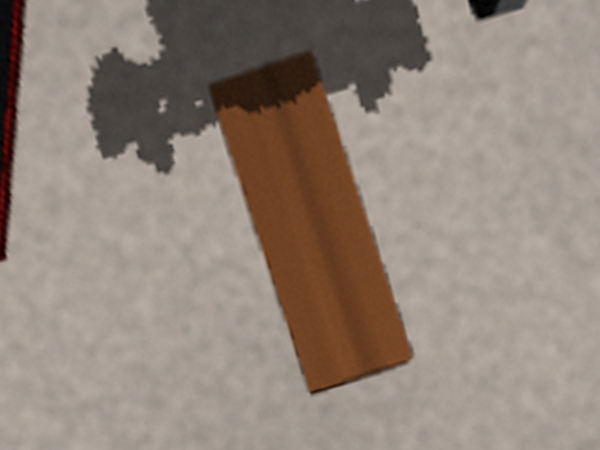

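```bash
python3 - <<'E'
from h import *
pick(.4715,-.364,108.3,.025,N=60)
place(.5491,-.1955,85.6,.029)
s,f,T=snap("w10"); print(s["time"])
E
```

```text
closed 0.04262333369248095 [ 0.4719 -0.3642  0.0257]
lifted 0.042621958558615516 [ 0.9   0.35 -0.94] 40.5833
hit True [ 0.5491 -0.1954  0.0297] 0.04285080311938587 [0.06 0.59 5.6 ]
42.8667
```

View pics/w10.png

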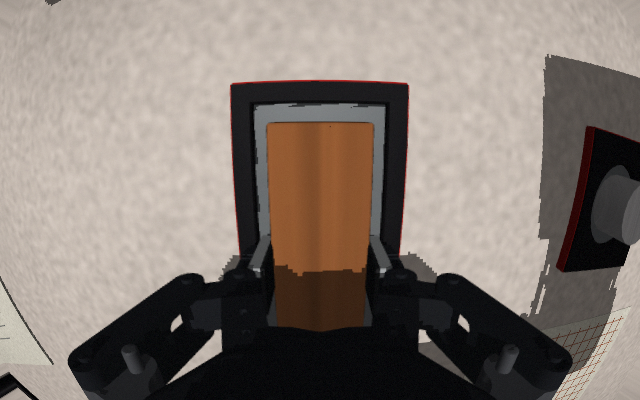

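The bar is down in the wide recess, cols 266–374 against recess cols 254–386. I release it, then check all four nests from above.

```bash
python3 - <<'E'
from h import *
let_go(); robot.wait(.2)
p=status.read_state()["tcp_pos"]; robot.servo_line([p[0],p[1],.16],vel=.15)
robot.move_pose([0.5,-0.09,0.30],down(np.radians(95)))
s,f,T=snap("w11"); a=rect(T,f,.032,.42,.68,-.26,.10,2000)[::1]
robot.move_pose([0.46,0.28,0.30],down(np.radians(85)))
s,f,T=snap("w12"); b=rect(T,f,.031,.36,.64,.12,.48,2000)
save("fin",np.vstack([a,b])[:, :][::1] if 0 else cv2.resize(np.hstack([b[:520],a]),None,fx=.55,fy=.55,interpolation=cv2.INTER_AREA))
save("fint",grab_frame("top")["color"]); print(s["time"])
E
```

```text
46.8417
```

View pics/fin.png

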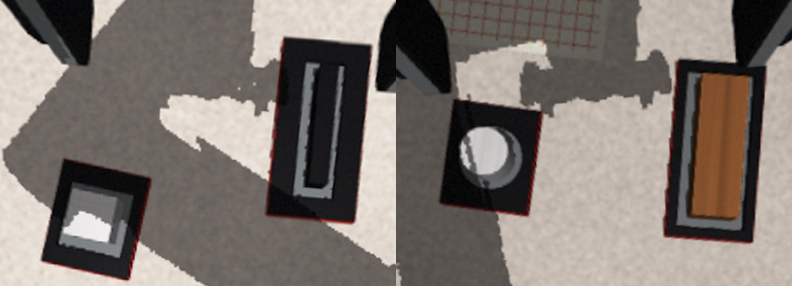

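View pics/fint.png

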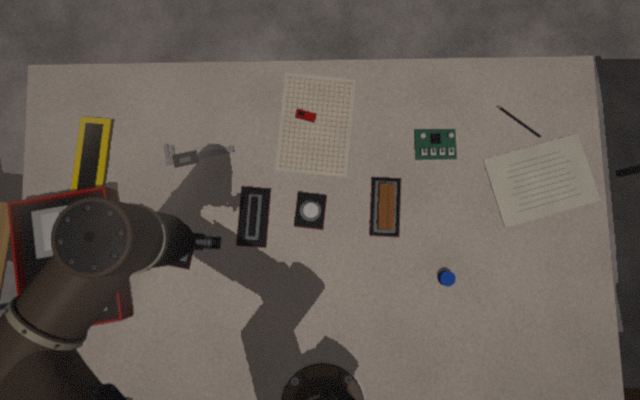

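Strip, disc and bar centres match their nests. The square looks a few mm off at this scale, so I measure it more closely.

```bash
python3 - <<'E'
from h import *
f,T=load("w12"); save("sqz",rect(T,f,.034,.38,.5,.33,.47,5000))
E
```

```text
(no output)
```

View pics/sqz.png

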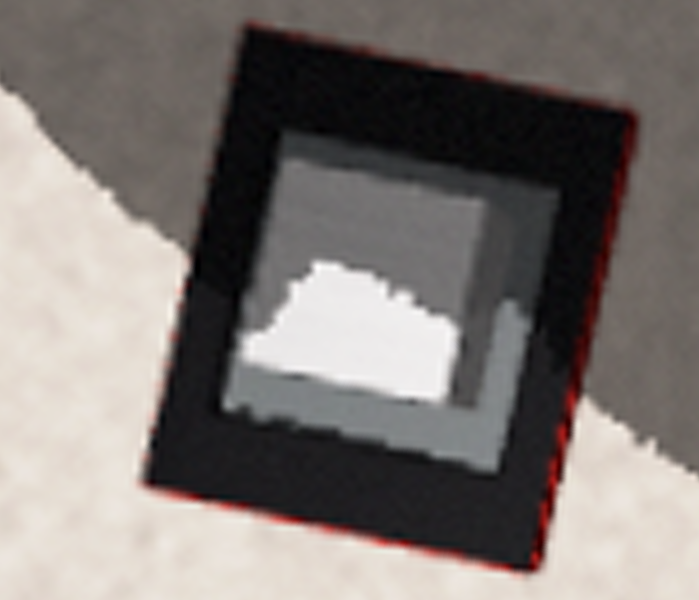

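The square's top centre is at (0.4437, 0.3974), against a nest centre of (0.443, 0.398), so it is within about 1 mm; the offset was parallax. I hand in the job.

```bash
python3 -c "
from h import *
robot.close_job()"
```

```text
the job is handed in; nothing more can be done
```

I took the stack apart in the order strip, square, disc, bar. Each piece is in its own nest and released, and the job was handed in at about 47 s of the 109 s; it reported no verdict.

- **Seating:** each piece touched down within 1 mm of the height expected for the recess floor (tool at z 0.0294 to 0.0298 m, aimed at 0.029 m), and the final pictures show all four flat inside their recesses.
- **Centring:** I measured the square at about 1 mm from its nest centre. The disc, strip and bar came out within about 2–3 mm on a coarser reading. The square first looked about 7 mm off, but that was parallax, and measuring at its top-face height resolved it.
- **Bystanders:** the caliper, circuit board and blue look-alike look unmoved in the last top view; I judged this by eye and did not measure it.

No check failed.

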